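Stack the empty tote on the loaded one

TASK

Stack the blue tote on the grey tote that has the specimens in it. These are stack-nest totes: with the yellow ends on the same side one drops down into the other, with the yellow ends opposite its feet stand on the ledges of the lower one, so give the blue tote half a turn and leave it standing level and stacked, not nested, above the specimens. Leave both grey totes where they are.

Things in the scene. Friction and masses are not known exactly. Their poses are not given: they have to be found in the camera images.
- blue_tote: empty blue tote, 155 long (x), 64 wide (y), 60 mm high, 0.15 kg, loose; walls 2 to 2.5 mm. Origin: centre of its underside; x points along it to its yellow-rimmed end, at the start away from the robot within 20 degrees. The rim band (z 40 to 60 mm) has upright outer faces 64 mm apart: grip it across the middle from above. Below it the sides taper to 37 mm at the floor
- blue_tote_yellow_end (a point): top edge of the blue tote's yellow end, mid-width: 75.5 mm along x from its origin, 60 mm up. Under this end all totes have one foot in the middle (8 mm wide), under the plain end two feet at the corners; feet reach 66 mm from the centre
- loaded_tote: grey tote, shape and frame as the blue one, 0.4 kg, loose, yellow end (x) away from the robot within 20 degrees; a red and a green round specimen (16 mm high) lie in it. Ledges inside its ends are 50 mm above its underside. A tote centred on it and turned half round stands with its underside 50 mm above this origin (about 9 mm of play along x and y); not turned it sinks to about 20 mm
- empty_tote: bystander: a grey tote of the same shape and frame with nothing in it, 0.4 kg, loose; the two grey totes may stand in either place

How it is judged:
By the outcome, as a careful person would: the job done as asked, in the order asked, and still so for the second after the job is handed in, with the robot touching nothing.
It also fails if it takes over 42 s, if anything falls off the work surface, if the arm or the gripper's body presses on something with over 40 N, if the wrist force passes 120 N, or if a joint passes its speed limit or range.

ROBOT

A 7-joint arm with a two-finger parallel gripper is mounted at the origin on a cart in front of the work surface, level with it; the furniture and walls round the work are solid. World frame = base frame: x ahead of the robot, y to its left, z up, the work surface at z = 0. Lengths are in m, angles in rad, forces in N, time in s.
With the tool pointing down it reaches from about 0.425 to 0.925 m from the base axis. Payload 6.8 kg.
Tool frame: the origin (TCP) lies between the finger pads; the fingertips stand 17 mm ahead of it and the grasp point (between the pads) lies 2 mm behind it; z points along the fingers, y is the direction in which the jaws open and shut (so a half turn about z gives the same grasp; the last joint's range is limited). The gripper opens to 85 mm and grips with 20 to 120 N. Pads are 22 mm wide; open, the fingers measure 114 mm over their backs; the gripper's body (76 mm by 85 mm) begins 54 mm behind the grasp point. The pads swing forward as they close: fully open they stand 13 mm farther back than shut.
Start: joints at [1.107, 0.477, 0.022, 1.555, -0.011, 1.109, -0.083], TCP at [0.235, -0.633, 0.248] pointing down, gripper open.
Joint ranges: [-2.96, 2.96], [-0.34, 2.1], [-1.41, 1.46], [0.24, 2.44], [-1.37, 4.51], [0.17, 1.92], [-2.96, 2.96]. Speed limits (rad/s): [2.39, 2.39, 3.14, 3.14, 3.14, 3.14, 3.14].

INTERFACE

Orientations are given as a unit quaternion [w, x, y, z].
In Python, from station import bot gives the robot as it stands. The module is installed in compiled form; this text tells all that it offers.
- The arm moves only by the tool carry_out, never from a script. Its argument "moves" is a list of rows, each a list of 3 entries, a list of its own where there are three numbers: the turn, a rotation vector about the tool's x, y, z in degrees, then the shift along the tool's x, y, z in cm, then the finger opening in cm, from 0 to 8.54. A call has 1 to 5 rows; each row is the pose to reach, as a shift and turn from the pose commanded when the call began, along the tool's axes at that moment; what a row does not reach only later rows make up. A row lasts 1/8 s, in which the tool goes at most 62.5 mm and 10.7 degrees, less where a joint would pass 70% of its speed; a pose out of reach is approached as far as the arm can. A call with a gripper value outside its range is refused whole. The fingers move at their own pace and stop on an object; "newtons" is the grip in N (left out, the last holds). Time passes only in rows, so rows that repeat a pose let the fingers close. It gives the time, the measured TCP pose, the force and the opening at its end, in the units of the state.
- bot.get_obs(): the state, without advancing time (a new reading comes with each control period).
- bot.read_camera(name): name is "scene" or "top" or "wrist"; returns the picture (400x640x3 uint8, red, green, blue); there is no depth.
- bot.camera_info(name): a dict with "vertical_fov" (degrees; the focal length in pixels is half the picture's height over the tangent of half this angle, whatever the lens; pixels are square), "cx", "cy" (the principal point, pixels), "position" and "attitude" of the camera in the world. Camera axes: x right, y up, looking along -z (the intrinsics and any distortion apply to the point x, -y, -z); pixel columns grow to the right and rows downward; lengths in m; the calibration is good to about 2 mm. A picture is of the moment at which its call begins: read the wrist's pose just before it. camera_info takes no time and is no camera call; for the wrist camera it gives the pose at the moment of the call.
- bot.hand_in(): hands the job in, once; it reports no verdict.
Trained networks look in the newest picture that a camera, given by its name, has taken for a name from the list of things; names that differ only in an ending like _2 or _b are one class to them, and where a whole thing is asked for, a point or a joint stands for the part that bears it (a point fixed in the world has none). Each returns a list of dicts, best first, with "score" (0 to 1); they miss things now and then, are a little off and sometimes report something else, mostly with a low value. They report only what shows in the picture. A call takes as long as a camera call.
- bot.silhouettes(label, camera): "region" (400x640 bool, what is visible of it) and "location" ([column, row] in pixels, amid what is visible of it).
The state is a dict: "t": time; "q": joint angles; "joint_vel": joint speeds; "joint_torque": joint torques, N m; "eef_pos": TCP position; "tool_rot": TCP orientation; "contact_force": force on the tool from outside, world axes, zero at the start; "torque": the same for the moment, N m; "gripper_width": opening from 0.0 (shut) to 1.0 (fully open).
Only numpy, scipy, OpenCV 4.12 (cv2) and the standard library are available. Lean on these libraries where they do the work, as an engineer would, in place of code of your own. Each camera call takes 0.05 s, during which the arm holds its last target. There are 200 camera calls.

## Working session

There is one attempt and no reset: what is moved stays moved. The work goes in short steps, Python scripts to look and compute and a tool call to move; the robot and the scene stay as the last step left them, time stands still between calls to the robot, and variables do not carry over. Pictures are saved under pics/ and viewed, about 8 in all and at most 12, crops included, and the job is handed in when it is done.

Besides the shell and the picture viewer there is one more tool, called after ">>>" by a JSON object that holds its "fn" and its "kwargs", one argument or row to a line. carry_out: Moves the arm, as the interface text tells. Its arguments: {"type":"object","properties":{"moves":{"type":"array"},"newtons":{"type":"number"}},"required":["moves"]}

```bash
mkdir -p pics; cat > h.py <<'E'
import numpy as np, cv2
from station import bot
def save(n,im): cv2.imwrite('pics/'+n,im[:,:,::-1])
E
python3 - <<'E'
from h import *
for c in ['top','scene','wrist']:
    print(c,bot.camera_info(c))
ims=[bot.read_camera(c) for c in ['top','scene']]
save('a.png',np.vstack(ims)[:, :])
for l in ['blue_tote','loaded_tote','empty_tote','blue_tote_yellow_end']:
    for r in bot.silhouettes(l,'top')[:3]: print(l,r['score'],r['location'],r['region'].sum())
o=bot.get_obs();print(o)
im=cv2.imread('pics/a.png');cv2.imwrite('pics/a.png',cv2.resize(im,(480,600)))
save('top.png',ims[0])
E
```

```text
top {'vertical_fov': 51.33580601396184, 'cx': 313.91021113428644, 'cy': 199.15882141811483, 'position': array([ 0.37611931, -0.13030215,  1.09358552]), 'attitude': array([-0.69645604, -0.07024927,  0.06441259,  0.7112419 ])}
scene {'vertical_fov': 52.145819195869834, 'cx': 319.07842355114104, 'cy': 203.69856722156587, 'position': array([ 0.05222752, -0.45218184,  0.65007805]), 'attitude': array([ 0.7964821 ,  0.34647716, -0.19069173, -0.45739097])}
wrist {'vertical_fov': 58.69391689812213, 'cx': 317.30096219276095, 'cy': 205.38776692456366, 'position': array([ 0.31470546, -0.60403096,  0.37244673]), 'attitude': array([ 0.8099054 , -0.13429203,  0.09472321, -0.56306874])}
blue_tote 0.8 [240.5, 221.9] 1666
loaded_tote 0.61 [338.8, 213.8] 1377
empty_tote 0.91 [410.7, 209.1] 1702
blue_tote_yellow_end 0.72 [240.4, 224.4] 1593
{'t': 0.3, 'q': array([ 1.1068608 ,  0.47728298,  0.02235376,  1.55570557, -0.01150663,
        1.10927955, -0.0831256 ]), 'joint_vel': array([ 1.41934241e-03, -2.10426063e-03, -5.25888217e-04,  9.59177913e-05,
       -2.37300363e-04,  8.64706032e-05, -1.15786897e-03]), 'joint_torque': array([-1.72583987e-03, -5.95680463e+01,  1.60386376e+00, -2.81006509e+01,
        1.22947240e-02,  5.87434639e-03,  4.73141927e-05]), 'eef_pos': array([ 0.23511998, -0.63256888,  0.24798789]), 'tool_rot': array([-2.68481646e-04,  9.84215343e-01,  1.76974812e-01, -5.51466621e-05]), 'contact_force': array([ 0.29121844,  0.24791716, -0.19628233]), 'torque': array([-0.00172966,  0.0458294 ,  0.00828392]), 'gripper_width': 0.9991789876480106}
```

View pics/top.png

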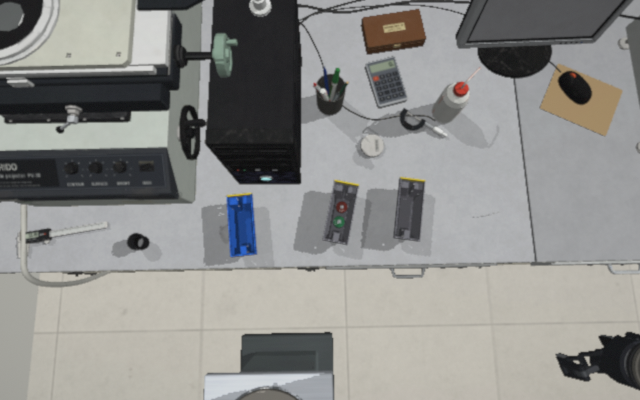

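The top view shows the blue tote at about (240,222). The grey tote with the red and green specimens is in the middle at (340,213), and the empty grey tote is at (410,210). The yellow ends are all at the top, away from the robot, and a tall PC tower stands behind the blue tote.

```bash
cat >> h.py <<'E'
from scipy.spatial.transform import Rotation as R
from scipy.optimize import minimize
def cam(c):
    i=bot.camera_info(c); q=i['attitude']
    return dict(f=200/np.tan(np.radians(i['vertical_fov']/2)),cx=i['cx'],cy=i['cy'],p=np.array(i['position']),R=R.from_quat([q[1],q[2],q[3],q[0]]).as_matrix())
def proj(C,P):
    d=(np.atleast_2d(P)-C['p'])@C['R']
    return np.c_[C['cx']+C['f']*d[:,0]/-d[:,2], C['cy']+C['f']*d[:,1]/d[:,2]]
def unproj(C,uv,z):
    d=C['R']@np.array([(uv[0]-C['cx'])/C['f'],-(uv[1]-C['cy'])/C['f'],-1])
    return C['p']+d*(z-C['p'][2])/d[2]
def pts(x,y,a,z0=0.):
    P=[[sx*hx,sy*hy,z] for z,hx,hy in [(.06,.0775,.032),(.04,.0775,.032),(0,.068,.0185)] for sx in(-1,1) for sy in(-1,1)]
    P=np.array(P); c,s=np.cos(a),np.sin(a)
    return P@np.array([[c,s,0],[-s,c,0],[0,0,1]])+[x,y,z0]
def fit(C,mask,x0,z0=0.):
    def cost(v):
        h=cv2.convexHull(proj(C,pts(v[0],v[1],v[2]/4,z0)).astype(np.float32))
        m=np.zeros((400,640),np.uint8); cv2.fillConvexPoly(m,np.round(h*16).astype(np.int32),1,shift=4)
        m=m>0; return 1-(m&mask).sum()/(m|mask).sum()
    best=None
    for da in (-.2,0,.2):
        v0=np.array([x0[0],x0[1],(x0[2]+da)*4])
        r=minimize(cost,v0,method='Nelder-Mead',options=dict(initial_simplex=v0+np.vstack([[0]*3,np.eye(3)*[.02,.02,.4]])))
        if best is None or r.fun<best.fun: best=r
    return best.x[0],best.x[1],best.x[2]/4,1-best.fun
E
python3 - <<'E'
from h import *
for c in ['top','scene']:
    C=cam(c); bot.read_camera(c)
    for l in ['blue_tote','loaded_tote','empty_tote']:
        rs=bot.silhouettes(l,c)
        if rs:
            r=rs[0];x0=unproj(C,r['location'],.04)
            x,y,a,i=fit(C,r['region'],[x0[0],x0[1],0]); print(c,l,r['score'],np.round([x,y,np.degrees(a),i],4))
C=cam('top')
for uv in [(300,184),(209,145),(220,180)]: print(uv,unproj(C,uv,0))
E
```

```text
top blue_tote 0.61 [0.5154 0.0634 4.712  0.9592]
top loaded_tote 0.94 [  0.5438  -0.1893 -12.9253   0.8553]
top empty_tote 0.91 [ 0.5476 -0.3623 -9.0807  0.9366]
scene blue_tote 0.86 [0.5169 0.061  6.0314 0.9511]
scene loaded_tote 0.96 [  0.5426  -0.1909 -11.1098   0.8719]
scene empty_tote 0.96 [ 0.5478 -0.3644 -9.1524  0.9272]
(300, 184) [ 0.6297983  -0.08670337  0.        ]
(209, 145) [0.74551352 0.16232632 0.        ]
(220, 180) [0.64575228 0.12972087 0.        ]
```

View pics/a.png

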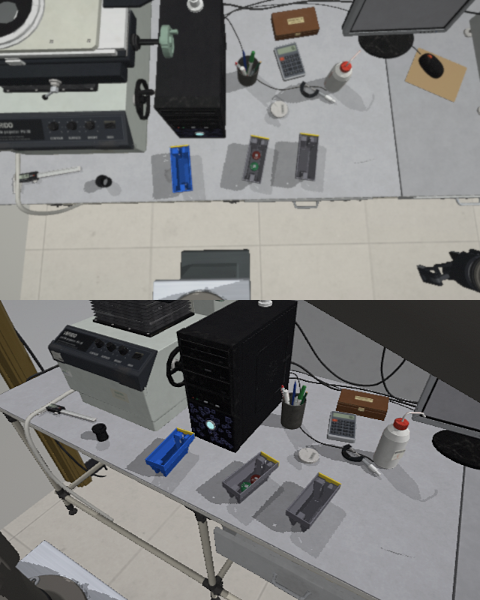

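The two cameras agree to about 2 mm, which is enough to set out. I'll add a planning helper and check the wrist camera's geometry.

```bash
cat >> h.py <<'E'
def tool():
    o=bot.get_obs(); q=o['tool_rot']; return np.array(o['eef_pos']),R.from_quat([q[1],q[2],q[3],q[0]]).as_matrix(),o
def plan(p,yaw,maxdir=None):
    """tool-frame turn (deg) and shift (cm) to world TCP p, tool x at yaw deg (tool down); also q-turn"""
    P,T,o=tool(); y0=np.degrees(np.arctan2(T[1,0],T[0,0]))
    a=np.radians(yaw); c,s=np.cos(a),np.sin(a)
    G=np.array([[c,s,0],[s,-c,0],[0,0,-1]])
    rv=np.degrees(R.from_matrix(T.T@G).as_rotvec())
    print('t %.2f'%o['t'],'pos',P.round(4),'yaw %.1f'%y0,'turn',rv.round(1),'shift cm',(T.T@(np.array(p)-P)*100).round(2))
    return rv
E
python3 - <<'E'
from h import *
P,T,o=tool();C=cam('wrist')
print(T.T@(C['p']-P), T.T@C['R'], [unproj(C,uv,0)-P for uv in [(320,200),(0,200),(640,200),(320,0),(320,400)]])
Cl=[T.T@(unproj(C,uv,0)-P)*100 for uv in [(320,200),(320,0),(320,400)]];print(np.round(Cl,1))
plan([.51,-.14,.26],100)
plan([.516,.062,.2],185.4)
E
```

```text
[ 0.08459483  0.00115797 -0.12510824] [[-3.81416096e-04  9.46028586e-01  3.24082968e-01]
 [ 9.99999842e-01  2.26641319e-04  5.15321341e-04]
 [ 4.14058129e-04  3.24083113e-01 -9.46028522e-01]] [array([-0.03335014, -0.01661755, -0.24836028]), array([-0.15634284,  0.31469977, -0.24836028]), array([ 0.08956973, -0.34773865, -0.24836028]), array([ 0.14917828,  0.05163116, -0.24836028]), array([-0.30239967, -0.11721712, -0.24836028])]
[[ -3.7   0.4  24.8]
 [ 15.8   0.4  24.8]
 [-32.4   0.5  24.8]]
t 0.70 pos [ 0.2351 -0.6327  0.2484] yaw 20.4 turn [  0.    0.  -79.6] shift cm [ 42.93 -36.62  -1.17]
t 0.70 pos [ 0.2351 -0.6327  0.2484] yaw 20.4 turn [   0.    0. -165.] shift cm [ 50.52 -55.34   4.83]
```

>>> {"fn": "carry_out", "kwargs": {
  "moves": [
    [[0,0,-8],[4.3,-4.5,-0.2],8.54],
    [[0,0,-16],[8.6,-9,-0.4],8.54],
    [[0,0,-24],[12.9,-13.5,-0.6],8.54],
    [[0,0,-32],[17.2,-18,-0.8],8.54],
    [[0,0,-40],[21.4,-22.5,-1],8.54]
  ]
}}

```text
t: 1.32
eef_pos: [0.3581, -0.3454, 0.2587]
tool_rot: [0.001, 0.863, 0.505, 0.0]
contact_force: [0.5, -0.1, 0.4]
gripper_width: 1.003
```

```bash
python3 - <<'E'
from h import *
plan([.48,-.06,.27],100)
E
```

```text
t 1.32 pos [ 0.3581 -0.3454  0.2587] yaw 60.7 turn [  0.1   0.  -39.3] shift cm [30.85 -3.36 -1.14]
```

>>> {"fn": "carry_out", "kwargs": {
  "moves": [
    [[0,0,-8],[6.2,-0.7,-0.2],8.54],
    [[0,0,-16],[12.4,-1.4,-0.4],8.54],
    [[0,0,-24],[18.6,-2,-0.6],8.54],
    [[0,0,-32],[24.8,-2.7,-0.8],8.54],
    [[0,0,-39.3],[30.8,-3.4,-1.1],8.54]
  ]
}}

```text
t: 1.95
eef_pos: [0.4806, -0.0609, 0.2698]
tool_rot: [0.001, 0.643, 0.766, 0.0]
contact_force: [0.9, -0.5, -0.1]
gripper_width: 1.003
```

>>> {"fn": "carry_out", "kwargs": {
  "moves": [
    [[0,0,0],[0,0,0],8.54]
  ]
}}

```text
t: 2.08
eef_pos: [0.4817, -0.0575, 0.2702]
tool_rot: [0.0, 0.641, 0.767, 0.002]
contact_force: [0.2, -1.3, 0.6]
gripper_width: 0.998
```

```bash
python3 - <<'E'
from h import *
C=cam('wrist'); im=bot.read_camera('wrist')
x0={'blue_tote':(.516,.062,.09),'loaded_tote':(.543,-.19,-.21)}
dr=im.copy()
for l in x0:
    for r in bot.silhouettes(l,'wrist')[:2]:
        v=fit(C,r['region'],x0[l]); print(l,r['score'],np.round([v[0],v[1],np.degrees(v[2]),v[3]],4))
        cv2.polylines(dr,[proj(C,pts(*v[:3]))[[0,1,3,2]].astype(np.int32)],True,(255,0,255))
save('w1.png',dr)
plan([.516,.062,.2],185.4)
E
```

```text
blue_tote 0.82 [0.5187 0.0609 4.7403 0.9805]
loaded_tote 0.89 [  0.5452  -0.1903 -13.1234   0.8791]
t 2.23 pos [ 0.4797 -0.0637  0.2692] yaw 99.6 turn [ -0.   -0.  -85.8] shift cm [11.79  5.68  6.91]
```

View pics/w1.png

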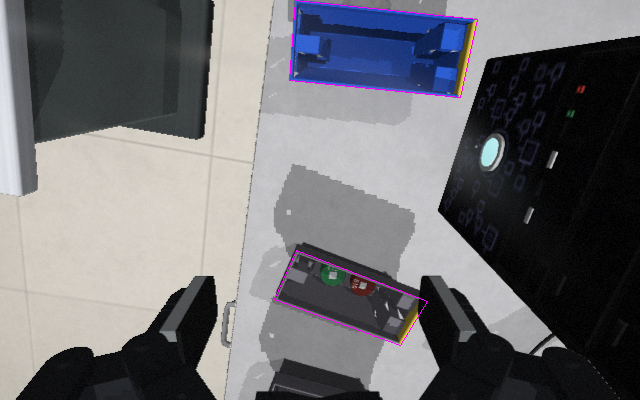

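The wrist view shows the blue outline fitting well. The loaded tote's outline is shifted because its mask leaves out the specimens: the true rim corners are about (303,243), (425,283), (402,346) and (275,298). I'll refit on the convex hull of the mask now that the arm has settled.

```bash
cat >> h.py <<'E'
def hull(m):
    k=cv2.morphologyEx(m.astype(np.uint8),cv2.MORPH_OPEN,np.ones((3,3)))
    h=cv2.convexHull(cv2.findNonZero(k)); o=np.zeros(m.shape,np.uint8); cv2.fillConvexPoly(o,h,1); return o>0
E
python3 - <<'E'
from h import *
dr=None
x0={'blue_tote':(.516,.062,.09),'loaded_tote':(.543,-.19,-.21)}
for c in ['wrist','top','scene']:
    C=cam(c); im=bot.read_camera(c)
    for l in x0:
        for r in bot.silhouettes(l,c)[:1]:
            v=fit(C,hull(r['region']),x0[l]); print(c,l,r['score'],np.round([v[0],v[1],np.degrees(v[2]),v[3]],4))
            if c=='wrist': cv2.polylines(im,[proj(C,pts(*v[:3]))[[0,1,3,2]].astype(np.int32)],True,(255,0,255))
    if c=='wrist': save('w2.png',im[200:,200:500])
plan([.518,.0615,.2],185)
E
```

```text
wrist blue_tote 0.75 [0.5185 0.0613 4.6789 0.9967]
top loaded_tote 0.97 [  0.5423  -0.1891 -12.5511   0.9654]
scene blue_tote 0.93 [0.5165 0.0612 5.4846 0.9755]
scene loaded_tote 0.9 [  0.5437  -0.1913 -12.0351   0.9627]
t 2.67 pos [ 0.4799 -0.0631  0.2693] yaw 99.6 turn [ -0.    0.  -85.4] shift cm [11.65  5.84  6.93]
```

View pics/w2.png

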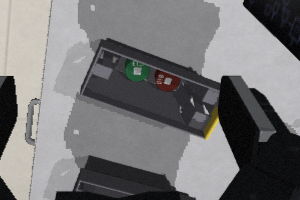

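>>> {"fn": "carry_out", "kwargs": {
  "moves": [
    [[0,0,-10],[2.3,1.2,0],8.54],
    [[0,0,-20],[4.6,2.4,0],8.54],
    [[0,0,-30],[7,3.5,0],8.54],
    [[0,0,-40],[9.3,4.6,1],8.54],
    [[0,0,-50],[11.7,5.8,2],8.54]
  ]
}}

```text
t: 3.3
eef_pos: [0.5178, 0.0629, 0.2492]
tool_rot: [0.0, 0.259, 0.966, -0.0]
contact_force: [-0.1, -0.3, -0.1]
gripper_width: 1.0
```

```bash
python3 - <<'E'
from h import *
C=cam('wrist')
plan([.5175,.061,.15],184.8)
E
```

```text
t 3.30 pos [0.5178 0.0629 0.2492] yaw 150.0 turn [ -0.    0.  -34.8] shift cm [-0.06 -0.18  9.92]
```

>>> {"fn": "carry_out", "kwargs": {
  "moves": [
    [[0,0,-10],[0,0,2],8.54],
    [[0,0,-20],[0,0,5],8.54],
    [[0,0,-30],[0,0,8],8.54],
    [[0,0,-34.8],[0,0,10],8.54],
    [[0,0,-34.8],[0,0,10],8.54]
  ]
}}

```text
t: 3.92
eef_pos: [0.5165, 0.0619, 0.148]
tool_rot: [-0.002, -0.039, 0.999, 0.0]
contact_force: [0.4, -0.2, 0.2]
gripper_width: 0.999
```

```bash
python3 - <<'E'
from h import *
C=cam('wrist'); im=bot.read_camera('wrist')
for r in bot.silhouettes('blue_tote','wrist')[:1]:
    v=fit(C,hull(r['region']),(.518,.061,.085)); print(r['score'],np.round([v[0],v[1],np.degrees(v[2]),v[3]],4))
    cv2.polylines(im,[proj(C,pts(*v[:3]))[[0,1,3,2]].astype(np.int32)],True,(255,0,255))
save('w3.png',im)
plan([.5175,.061,.045],184.8)
plan([v[0],v[1],.045],180+np.degrees(v[2]))
E
```

```text
0.9 [0.5182 0.0615 4.6805 0.9902]
t 4.03 pos [0.5179 0.0625 0.1499] yaw -175.6 turn [ 0.   0.  -0.4] shift cm [ 0.06 -0.15 10.49]
t 4.03 pos [0.5179 0.0625 0.1499] yaw -175.6 turn [ 0.   0.  -0.3] shift cm [-1.000e-02 -1.100e-01  1.049e+01]
```

View pics/w3.png

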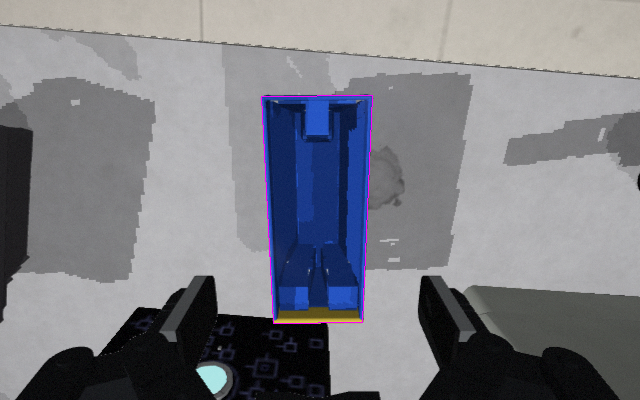

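The blue tote is centred between the jaws and the fitted outline matches its rim, corners about (263,97) to (363,322). I'll go down and grip.

>>> {"fn": "carry_out", "kwargs": {
  "moves": [
    [[0,0,0],[0,-0.1,4],8.54],
    [[0,0,0],[0,-0.1,7.5],8.54],
    [[0,0,0],[0,-0.1,9.5],8.54],
    [[0,0,0],[0,-0.1,10.4],8.54],
    [[0,0,0],[0,-0.1,10.4],8.54]
  ]
}}

```text
t: 4.65
eef_pos: [0.518, 0.0615, 0.0457]
tool_rot: [0.0, -0.039, 0.999, -0.0]
contact_force: [-0.4, 0.2, 0.4]
gripper_width: 0.999
```

>>> {"fn": "carry_out", "kwargs": {
  "moves": [
    [[0,0,0],[0,0,0],5.8],
    [[0,0,0],[0,0,0],5.8],
    [[0,0,0],[0,0,0],5.8],
    [[0,0,0],[0,0,0],5.8],
    [[0,0,0],[0,0,0],5.8]
  ],
  "newtons": 30
}}

```text
t: 5.28
eef_pos: [0.5184, 0.0617, 0.0465]
tool_rot: [0.001, -0.039, 0.999, 0.0]
contact_force: [-1.4, -0.2, 7.1]
gripper_width: 0.742
```

>>> {"fn": "carry_out", "kwargs": {
  "moves": [
    [[0,0,0],[0,0,-2],5.8],
    [[0,0,0],[0,0,-5],5.8],
    [[0,0,0],[0,0,-10],5.8],
    [[0,0,0],[0,0,-15],5.8],
    [[0,0,0],[0,0,-18],5.8]
  ]
}}

```text
t: 5.9
eef_pos: [0.518, 0.0618, 0.2289]
tool_rot: [0.002, -0.039, 0.999, -0.0]
contact_force: [0.4, 0.0, -1.7]
gripper_width: 0.744
```

```bash
python3 - <<'E'
from h import *
print(bot.get_obs()['gripper_width'],bot.get_obs()['contact_force'])
plan([.47,-.05,.22],90)
plan([.543,-.19,.22],-12)
E
```

```text
0.7438329893377986 [ 0.39612059  0.03155574 -1.74151704]
t 5.90 pos [0.518  0.0618 0.2289] yaw -175.5 turn [ 0.1  0.1 94.5] shift cm [  5.66 -10.77   0.87]
t 5.90 pos [0.518  0.0618 0.2289] yaw -175.5 turn [  -0.3    0.  -163.5] shift cm [ -0.52 -25.3    0.89]
```

>>> {"fn": "carry_out", "kwargs": {
  "moves": [
    [[0,0,8],[0.8,-1,0],5.8],
    [[0,0,17],[1.7,-2.2,0],5.8],
    [[0,0,26],[2.6,-3.4,0],5.8],
    [[0,0,36],[3.4,-4.7,0],5.8],
    [[0,0,46],[4.2,-6,0],5.8]
  ]
}}

```text
t: 6.52
eef_pos: [0.4797, -0.0019, 0.2263]
tool_rot: [0.0, 0.357, 0.934, 0.0]
contact_force: [0.3, -0.1, -2.7]
gripper_width: 0.742
```

```bash
python3 - <<'E'
from h import *
plan([.475,-.06,.225],90)
E
```

```text
t 6.53 pos [ 0.4797 -0.0019  0.2263] yaw 138.2 turn [ 0.   0.  48.2] shift cm [-3.52 -4.64  0.13]
```

>>> {"fn": "carry_out", "kwargs": {
  "moves": [
    [[0,0,9.6],[-0.7,-1,0],5.8],
    [[0,0,19.2],[-1.4,-1.9,0],5.8],
    [[0,0,28.8],[-2.1,-2.8,0],5.8],
    [[0,0,38.5],[-2.8,-3.7,0],5.8],
    [[0,0,48.2],[-3.5,-4.6,0],5.8]
  ]
}}

```text
t: 7.15
eef_pos: [0.4756, -0.0594, 0.2263]
tool_rot: [0.0, 0.707, 0.707, 0.0]
contact_force: [0.6, 0.8, -2.7]
gripper_width: 0.745
```

```bash
python3 - <<'E'
from h import *
plan([.52,-.14,.225],40)
plan([.543,-.19,.225],-12.3)
E
```

```text
t 7.15 pos [ 0.4756 -0.0594  0.2263] yaw 90.0 turn [ 0. -0. 50.] shift cm [-8.06  4.44  0.12]
t 7.15 pos [ 0.4756 -0.0594  0.2263] yaw 90.0 turn [  0.   -0.  102.3] shift cm [-13.06   6.74   0.12]
```

>>> {"fn": "carry_out", "kwargs": {
  "moves": [
    [[0,0,10],[-1.6,0.9,0],5.8],
    [[0,0,20],[-3.2,1.8,0],5.8],
    [[0,0,30],[-4.8,2.6,0],5.8],
    [[0,0,40],[-6.4,3.5,0],5.8],
    [[0,0,50],[-8,4.4,0],5.8]
  ]
}}

```text
t: 7.78
eef_pos: [0.5204, -0.1392, 0.2263]
tool_rot: [-0.0, 0.94, 0.342, 0.0]
contact_force: [0.4, 0.8, -2.1]
gripper_width: 0.745
```

```bash
python3 - <<'E'
from h import *
plan([.543,-.19,.225],-12.3)
E
```

```text
t 7.78 pos [ 0.5204 -0.1392  0.2263] yaw 40.0 turn [-0.  -0.  52.3] shift cm [-1.54  5.34  0.13]
```

>>> {"fn": "carry_out", "kwargs": {
  "moves": [
    [[0,0,10.5],[-0.3,1.1,0],5.8],
    [[0,0,21],[-0.6,2.1,0],5.8],
    [[0,0,31.5],[-0.9,3.2,0],5.8],
    [[0,0,42],[-1.2,4.3,0],5.8],
    [[0,0,52.3],[-1.5,5.3,0],5.8]
  ]
}}

```text
t: 8.4
eef_pos: [0.5432, -0.1891, 0.2263]
tool_rot: [-0.001, 0.994, -0.107, 0.0]
contact_force: [0.5, 0.4, -2.2]
gripper_width: 0.745
```

>>> {"fn": "carry_out", "kwargs": {
  "moves": [
    [[0,0,0],[0,0,3],5.8],
    [[0,0,0],[0,0,6],5.8],
    [[0,0,0],[0,0,9],5.8],
    [[0,0,0],[0,0,9],5.8]
  ]
}}

```text
t: 8.9
eef_pos: [0.5416, -0.1884, 0.1341]
tool_rot: [-0.001, 0.995, -0.104, -0.002]
contact_force: [-0.4, 0.4, -1.8]
gripper_width: 0.743
```

```bash
python3 - <<'E'
from h import *
P,T,o=tool(); z0=P[2]-.046; print('z0',z0)
for c in ['wrist','top','scene']:
    C=cam(c); im=bot.read_camera(c)
    for l,x0,z in [('blue_tote',(.543,-.19,-.215),z0),('loaded_tote',(.543,-.19,-.215),0)]:
        for r in bot.silhouettes(l,c)[:1]:
            v=fit(C,hull(r['region']),x0,z); print(c,l,r['score'],r['region'].sum(),np.round([v[0],v[1],np.degrees(v[2]),v[3]],4))
    save('p_%s.png'%c,im)
    if c=='scene':
        # outline of expected tote models
        for v,z in [((.543,-.19,-.215),0)]: cv2.polylines(im,[proj(C,pts(*v,z))[[0,1,3,2]].astype(np.int32)],True,(255,0,255))
        crop=im[150:400,200:440]; crop=cv2.resize(crop,None,fx=2,fy=2); s=crop
    if c=='wrist': w=im
save('p1.png',np.hstack([s,cv2.resize(w,(320,200)) if 0 else np.zeros((500,1,3),np.uint8)]))
plan([.543,-.19,.1],-12.3)
E
```

```text
z0 0.08812904943791229
wrist blue_tote 0.98 54509 [  0.5446  -0.1894 -11.8166   0.9901]
wrist loaded_tote 0.59 1161 [  0.5456  -0.1919 -11.9124   0.0488]
scene blue_tote 0.64 1957 [  0.5481  -0.1906 -11.2523   0.8642]
scene loaded_tote 0.76 1764 [  0.5419  -0.1922 -11.4455   0.8369]
t 9.35 pos [ 0.5437 -0.1894  0.1361] yaw -12.0 turn [ 0.  -0.1  0.3] shift cm [-0.06  0.08  3.61]
```

View pics/p1.png

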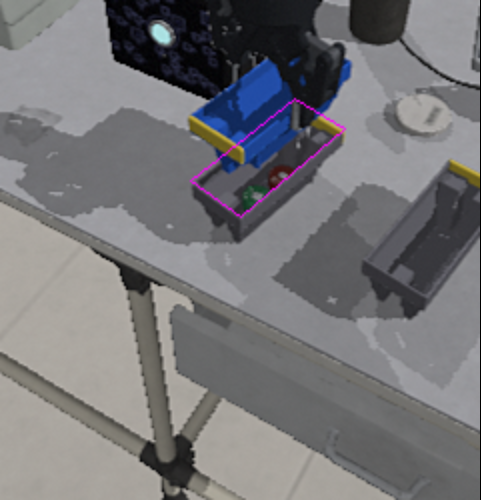

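View pics/p_wrist.png

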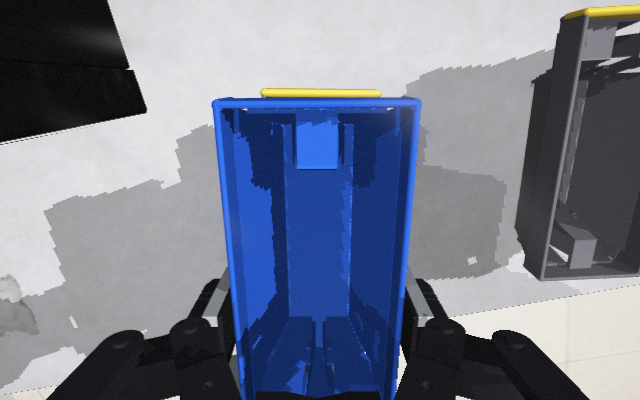

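The blue tote is held half-turned, with its yellow end towards the robot. In the wrist view the loaded tote's yellow rim shows beyond it from (262,93) to (382,93), so I can measure the placing from that edge.

```bash
python3 - <<'E'
from h import *
C=cam('wrist'); P,T,o=tool(); bot.read_camera('wrist') is None
im=cv2.imread('pics/p_wrist.png')[:,:,::-1].astype(int)
m=(im[:,:,0]>140)&(im[:,:,1]>120)&(im[:,:,2]<110); m[:,500:]=0; m[130:]=0
ys,xs=np.nonzero(m); print(xs.min(),xs.max(),ys.min(),ys.max())
top=[(c,ys[xs==c].min()) for c in range(xs.min()+4,xs.max()-3)]
k=np.polyfit(*zip(*top),1); L=(xs.min(),np.polyval(k,xs.min()));Rr=(xs.max()+1,np.polyval(k,xs.max()))
a,b=unproj(C,L,.06),unproj(C,Rr,.06); d=b-a; print(a,b,np.linalg.norm(d))
yaw=np.arctan2(d[1],d[0])+np.pi/2; mid=(a+b)/2
print(np.degrees(yaw), mid-.0775*np.array([np.cos(yaw),np.sin(yaw),0]))
E
```

```text
261 378 88 96
[ 0.63143327 -0.17752593  0.06      ] [ 0.61579172 -0.23911178  0.06      ] 0.06354112433379475
-14.250649033080416 [ 0.54849731 -0.18924112  0.06      ]
```

```bash
python3 - <<'E'
from h import *
im=cv2.imread('pics/w2.png')[20:160,60:240]; cv2.imwrite('pics/w2b.png',cv2.resize(im,None,fx=4,fy=4,interpolation=cv2.INTER_CUBIC))
E
```

```text
(no output)
```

View pics/w2b.png

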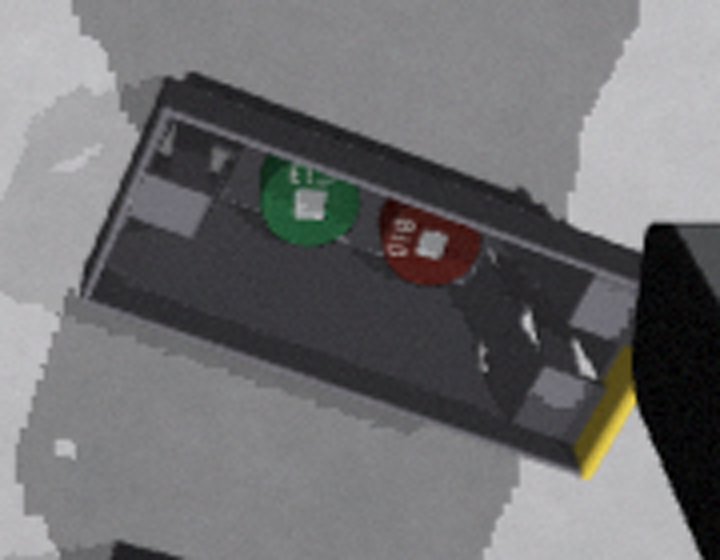

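```bash
python3 - <<'E'
from h import *
C=cam('wrist');P,T,o=tool(); off=T.T@(C['p']-P); Rc=T.T@C['R']
a=np.radians(99.6);c,s=np.cos(a),np.sin(a);G=np.array([[c,s,0],[s,-c,0],[0,0,-1]])
C2=dict(C,p=np.array([.4799,-.0631,.2693])+G@off,R=G@Rc)
TL,BL,BR=[unproj(C2,(260+x/4,220+y/4),.06) for x,y in [(165,107),(87,297),(588,477)]]
d=BR-BL;e=TL-BL
print(TL,BL,BR,np.linalg.norm(e),np.linalg.norm(d),np.degrees(np.arctan2(d[1],d[0])),(TL+BR)/2)
C=cam('scene')
plan([.5455,-.1905,.1],-12.3)
E
```

```text
[ 0.47626046 -0.13963136  0.06      ] [ 0.46399219 -0.19936567  0.06      ] [ 0.61287723 -0.23439191  0.06      ] 0.060981124469466075 0.15294963789466445 -13.238504578395887 [ 0.54456884 -0.18701164  0.06      ]
t 9.40 pos [ 0.5436 -0.1893  0.1358] yaw -12.0 turn [ 0.  -0.   0.3] shift cm [0.21 0.08 3.58]
```

Measured centres for the loaded tote range over x 0.542–0.548 and y −0.187 to −0.192. I'll use (0.545, −0.190) with yaw about −12.5°, which stays within the ±4.5 mm play.

>>> {"fn": "carry_out", "kwargs": {
  "moves": [
    [[0,0,0.5],[0.15,0.05,0.8],5.8],
    [[0,0,0.5],[0.15,0.05,1.6],5.8],
    [[0,0,0.5],[0.15,0.05,2.3],5.8],
    [[0,0,0.5],[0.15,0.05,2.8],5.8],
    [[0,0,0.5],[0.15,0.05,2.8],5.8]
  ]
}}

```text
t: 10.02
eef_pos: [0.5444, -0.19, 0.1067]
tool_rot: [-0.0, 0.994, -0.109, -0.001]
contact_force: [-0.9, 0.3, -1.0]
gripper_width: 0.741
```

>>> {"fn": "carry_out", "kwargs": {
  "moves": [
    [[0,0,0],[0,0,0.3],5.8],
    [[0,0,0],[0,0,0.6],5.8],
    [[0,0,0],[0,0,0.8],5.8],
    [[0,0,0],[0,0,1.0],5.8],
    [[0,0,0],[0,0,1.0],5.8]
  ]
}}

```text
t: 10.65
eef_pos: [0.5446, -0.1901, 0.0971]
tool_rot: [-0.0, 0.994, -0.109, -0.0]
contact_force: [-0.5, -0.3, -1.3]
gripper_width: 0.741
```

```bash
python3 - <<'E'
from h import *
P,T,o=tool();print(P,o['contact_force'],o['torque'])
a=bot.read_camera('scene')[150:350,200:440]; w=bot.read_camera('wrist')
save('q.png',np.vstack([cv2.resize(a,(480,400)),cv2.resize(w,(320,200))[:, :].repeat(1,0) if 0 else cv2.resize(w[:200],(480,150))]))
im=w.astype(int)
m=(im[:,:,0]>140)&(im[:,:,1]>120)&(im[:,:,2]<110); m[:,500:]=0; m[150:]=0
ys,xs=np.nonzero(m); print(len(xs) and (xs.min(),xs.max(),ys.min(),ys.max()))
E
```

```text
[ 0.54458666 -0.19007756  0.09713722] [-0.51639036 -0.26906385 -1.29267333] [ 0.00697964 -0.00027522  0.01415026]
0
```

View pics/q.png

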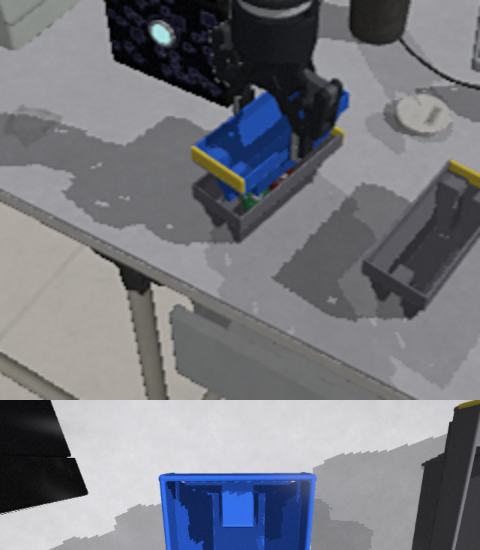

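The blue tote looks square above the loaded one and its weight is still on the gripper, about 1 mm above the ledges. I'll lower it until the force changes.

>>> {"fn": "carry_out", "kwargs": {
  "moves": [
    [[0,0,0],[0,0,0.1],5.8],
    [[0,0,0],[0,0,0.2],5.8],
    [[0,0,0],[0,0,0.2],5.8]
  ]
}}

```text
t: 11.12
eef_pos: [0.545, -0.1901, 0.0965]
tool_rot: [0.0, 0.994, -0.109, 0.0]
contact_force: [-3.3, 0.8, 8.5]
gripper_width: 0.745
```

Contact comes at the stacked height: TCP at 0.0965 puts the underside at 50 mm. I'll open.

>>> {"fn": "carry_out", "kwargs": {
  "moves": [
    [[0,0,0],[0,0,0],7.0],
    [[0,0,0],[0,0,0],8.54],
    [[0,0,0],[0,0,0],8.54],
    [[0,0,0],[0,0,-1],8.54],
    [[0,0,0],[0,0,-3],8.54]
  ]
}}

```text
t: 11.75
eef_pos: [0.5442, -0.1899, 0.1254]
tool_rot: [-0.0, 0.994, -0.109, -0.001]
contact_force: [0.6, -0.0, 0.4]
gripper_width: 1.001
```

>>> {"fn": "carry_out", "kwargs": {
  "moves": [
    [[0,0,0],[0,0,-4],8.54],
    [[0,0,0],[0,0,-8],8.54],
    [[0,0,0],[-5,0,-12],8.54],
    [[0,0,0],[-10,0,-12],8.54],
    [[0,0,0],[-10,0,-12],8.54]
  ]
}}

```text
t: 12.38
eef_pos: [0.4437, -0.1681, 0.2461]
tool_rot: [0.0, 0.994, -0.109, -0.0]
contact_force: [0.2, -0.4, 1.5]
gripper_width: 0.999
```

```bash
python3 - <<'E'
from h import *
P,T,o=tool();print(P,o['contact_force'],o['t'])
for c in ['wrist','top','scene']:
    C=cam(c); im=bot.read_camera(c)
    for l,x0,z in [('blue_tote',(.545,-.19,-.215),.05),('loaded_tote',(.543,-.19,-.215),0),('empty_tote',(.548,-.363,-.16),0)]:
        for r in bot.silhouettes(l,c)[:1]:
            b=[]
            for zz in ([.02,.05,.06] if z else [0]):
                v=fit(C,hull(r['region']),x0,zz); print(c,l,zz,round(r['score'],2),np.round([v[0],v[1],np.degrees(v[2]),v[3]],4))
    if c=='scene': a=cv2.resize(im[150:330,200:440],(600,450))
    if c=='wrist': w=im
save('r.png',a); save('rw.png',w)
E
```

```text
[ 0.44372886 -0.16814845  0.24609558] [ 0.18236365 -0.39847052  1.50537594] 12.375
wrist blue_tote 0.02 0.91 [  0.5406  -0.1887 -10.4829   0.8979]
wrist blue_tote 0.05 0.91 [  0.547   -0.1916 -12.2219   0.9928]
wrist blue_tote 0.06 0.91 [  0.5493  -0.1914 -12.0037   0.9666]
wrist empty_tote 0 0.72 [ 0.5492 -0.3636 -9.1446  0.9907]
top blue_tote 0.02 0.61 [  0.6657  -0.2189 -13.2591   0.1934]
top blue_tote 0.05 0.61 [  0.5595  -0.1842 -23.3426   0.177 ]
top blue_tote 0.06 0.61 [  0.559   -0.1861 -22.7852   0.1731]
top empty_tote 0 0.61 [ 0.5477 -0.3635 -9.2644  0.9782]
scene blue_tote 0.02 0.93 [  0.572   -0.1778 -12.9413   0.9585]
scene blue_tote 0.05 0.93 [  0.545   -0.1922 -11.2179   0.9326]
scene blue_tote 0.06 0.93 [  0.5386  -0.1966 -10.2136   0.905 ]
scene empty_tote 0 0.85 [ 0.5486 -0.3648 -9.2192  0.9613]
```

View pics/r.png

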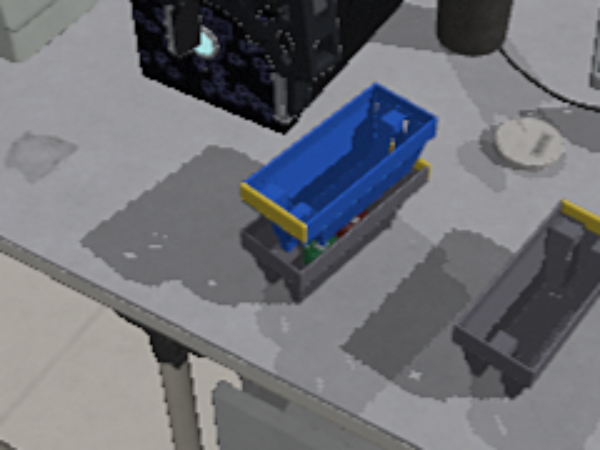

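View pics/rw.png

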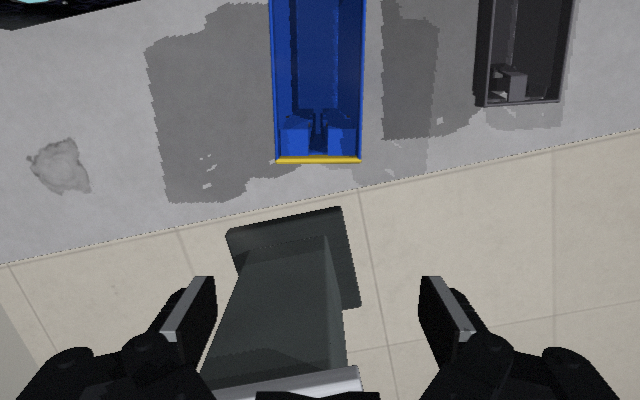

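The blue tote stands on the loaded tote with its yellow end towards the robot, its rim in r.png running from (242,185) to (437,118). The wrist fit puts it at stacked height, with the best overlap (0.993) at 50 mm. I'll check level by comparing the rim corners with level and tilted models.

```bash
python3 - <<'E'
from h import *
C=cam('scene'); im=bot.read_camera('scene')
base=np.array([.546,-.191,0]); a=np.radians(-12.2)
def rim(tilt,h):
    p=np.array([[sx*.0775,sy*.032,.06] for sx,sy in [(-1,1),(-1,-1),(1,-1),(1,1)]])
    p=R.from_euler('y',tilt,degrees=True).apply(p)
    return R.from_euler('z',a).apply(p)+base+[0,0,h]
big=cv2.resize(im[150:330,200:440],(720,540))
def d(P,col): cv2.polylines(big,[np.round(((proj(C,P)-[199.5,149.5])*3)).astype(np.int32)],True,col)
print(((proj(C,rim(0,.05))-[200,150])*2.5).round(0).tolist()); print(((proj(C,rim(4,.05))-[200,150])*2.5).round(0).tolist())
d(rim(0,.05),(255,0,255)); d(rim(0,0),(255,255,255))
save('s.png',big[60:400,200:600])
E
```

```text
[[240.0, 180.0], [304.0, 224.0], [438.0, 113.0], [375.0, 78.0]]
[[244.0, 172.0], [308.0, 215.0], [440.0, 116.0], [377.0, 81.0]]
```

View pics/s.png

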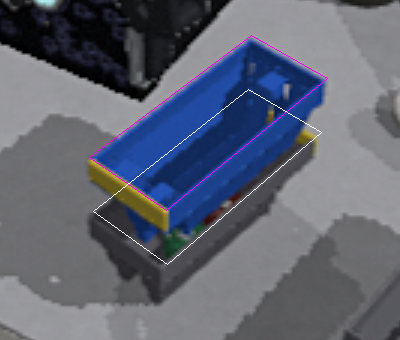

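The level, stacked model (rim at 110 mm) lies on the real rim along its whole length, and the blue tote shows no tilt. I'm handing in.

```bash
python3 -c "
from station import bot
print(bot.get_obs()['t'],bot.hand_in())"
```

```text
the job is handed in; nothing more can be done
13.025 None
```

I gave the blue tote half a turn and stacked it on the grey tote with the specimens, then handed in at 13.0 s. Its yellow end now faces the robot. The gripper is open and clear of everything.

- **Height:** The feet touched down at the stacked height, with the underside at about 50 mm. The wrist-camera fit agreed, with an overlap of 0.993 at 50 mm against 0.90 at the nested 20 mm.
- **Level:** In the scene camera, a level rim at 110 mm lay on the real rim along its whole length.
- **Empty grey tote:** It stayed within about 2 mm of its first measured position.
- **Loaded grey tote:** I could not measure it again once it was covered. In the last scene picture it is about where it stood, with the specimens showing under the blue tote.

**Disagreements:**
- The last top-camera reading of the blue tote was useless (overlap below 0.2).
- The scene-camera outline fit slightly preferred a lower height (0.959 at 20 mm against 0.933 at 50 mm). I put this down to the tote's lower part being hidden in that view; the contact height, the wrist fit and the rim overlay all say it is stacked.
- Estimates of the loaded tote's position differed by up to 6 mm between cameras. I used a middle value, and the tote seated normally.

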